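# Clear the titration bench into its trays

## Robot

A 6-joint arm with a two-finger parallel gripper is mounted at the origin on the work surface. World frame = base frame: x ahead of the robot, y to its left, z up, the work surface at z = 0. Lengths are in m, angles in rad, forces in N, time in s.
With the tool pointing down it reaches from about 0.35 to 0.975 m from the base axis. Payload 4.9 kg.
Tool frame: the origin (TCP) lies midway between the tips of the shut fingers; the grasp point (between the pads) lies 19 mm behind it; z points along the fingers, y is the line along which they close (so a half turn about z gives the same grasp; the last joint's range is limited). The gripper opens to 85 mm and grips with 20 to 120 N. Pads are 22 mm wide; open, the fingers measure 114 mm over their backs; the gripper's body (76 mm by 85 mm) begins 54 mm behind the grasp point. The pads swing forward as they close: fully open they stand 13 mm farther back than shut.
Start: joints at [-1.247, 0.053, 1.613, -0, 1.476, -0.119], TCP at [0.268, -0.565, 0.231] pointing down, gripper open.
Joint ranges: [-3.01, 3.01], [-1.01, 2.22], [0.06, 2.58], [-1.02, 4.17], [0.09, 2.62], [-3.14, 3.14]. Speed limits (rad/s): [2.57, 2.57, 3.14, 3.14, 3.14, 3.14].

## Interface

Orientations are given as a rotation vector (axis times angle).
In Python, from station import ctrl gives the robot as it stands. The module is installed in compiled form; this text tells all that it offers.
- The arm moves only by the shell command python3 -m handwheel 'ROWS' [OPENING] [FORCE]. ROWS is JSON, a list of rows, each a list of 2 entries, a list of its own where there are three numbers: the shift along the tool's x, y, z in cm, then the turn, a rotation vector about the tool's x, y, z in rad. In form: [[[tx, ty, tz], [ax, ay, az]], ...]. A call has 1 to 5 rows; each row is the pose to reach, as a shift and turn from the pose commanded when the call began, along the tool's axes at that moment; what a row does not reach only later rows make up. A row lasts 1/8 s, in which the tool goes at most 62.5 mm and 10.7 degrees, less where a joint would pass 70% of its speed; a pose out of reach is approached as far as the arm can. A call with a gripper value outside its range is refused whole. OPENING is the gripper's target within -1 to 1 (shut at 1, half-way at 0, fully open at -1), set as the call begins (- or left out, the last holds). The fingers move at their own pace and stop on an object; FORCE is the grip in N (left out, the last holds). Time passes only in rows, so rows that repeat a pose let the fingers close. It gives the time, the measured TCP pose, the force, the opening and the grip force at its end, in the units of the state.
- ctrl.get_obs(): the state, without advancing time (a new reading comes with each control period).
- ctrl.get_image(name): name is "scene" or "top" or "wrist"; returns the picture (400x640x3 uint8, blue, green, red); there is no depth.
- ctrl.calibration(name): a dict with "fx", "fy", "cx", "cy" (pixels), "R" (3x3) and "t" (3): a world point X has camera coordinates R X + t. Camera axes: x right, y down, z forward; pixel columns grow to the right and rows downward; lengths in m; the calibration is good to about 2 mm. The wrist camera is an equidistant fisheye: a pixel r from the principal point sees the ray r / f radians off the axis. A picture is of the moment at which its call begins: read the wrist's pose just before it. calibration takes no time and is no camera call; for the wrist camera it gives the pose at the moment of the call.
- ctrl.finish_job(): hands the job in; it is judged then, once.
Trained networks look in the newest picture that a camera, given by its name, has taken for a name from the list of things; names that differ only in an ending like _2 or _b are one class to them, and where a whole thing is asked for, a point or a joint stands for the part that bears it (a point fixed in the world has none). Each returns a list of dicts, best first, with "score" (0 to 1); they miss things now and then, are a little off and sometimes report something else, mostly with a low value. They report only what shows in the picture. A call takes as long as a camera call. They do not tell look-alikes from the thing itself.
- ctrl.look_for(camera, query): "position" ([column, row] in pixels, amid what is visible of it).
- ctrl.landmark_of(camera, query): "position" ([column, row] in pixels: a listed point, or the origin of a listed thing).
The state is a dict: "t": time; "q": joint angles; "dq": joint speeds; "effort": joint torques, N m; "tool_pos": TCP position; "tool_rot": TCP orientation; "contact_force": force on the tool from outside, world axes, zero at the start; "wrist_torque": the same for the moment, N m; "opening": finger opening in m; "grip_force": force on a finger pad.
Only numpy, scipy, OpenCV 4.12 (cv2) and the standard library are available. Lean on these libraries where they do the work, as an engineer would, in place of code of your own. Each camera call takes 0.05 s, during which the arm holds its last target. There are 200 camera calls.

## Task

Clear up after the titration: stand both brown glass bottles upright in the blue tray, stand both white bottles upright in the yellow tray, and lay the red clamp flat in the grey tray, the same way up as it lies now, everything resting on the floor of its tray. Keep the bottles upright all the while, and leave the little flask and the beaker standing where they are.

Things in the scene. Friction and masses are not known exactly. Their poses are not given: they have to be found in the camera images.
- blue_tray: Blue plastic tray for the brown bottles: open, fixed to the bench, outer 145 x 75 x 22 mm high, walls and floor 4 mm thick. Origin: centre of its underside; x along its length, y along its width, z up. Trays differ only in colour; place and yaw vary. Two bottles fit side by side along its length, e.g. 35 mm either side of the centre.
- yellow_tray: Yellow plastic tray for the white bottles: open, fixed to the bench, outer 145 x 75 x 22 mm high, walls and floor 4 mm thick. Origin: centre of its underside; x along its length, y along its width, z up. Trays differ only in colour; place and yaw vary. Two bottles fit side by side along its length, e.g. 35 mm either side of the centre.
- grey_tray: Grey plastic tray for the clamp: open, fixed to the bench, outer 145 x 75 x 22 mm high, walls and floor 4 mm thick. Origin: centre of its underside; x along its length, y along its width, z up. Trays differ only in colour; place and yaw vary. The clamp fits with its length along the tray's length.
- brown_bottle_1: Small brown glass reagent bottle with a white cap and a paper label, 38 mm in diameter, straight-sided up to 54 mm, then a shoulder and a 27 mm cap, 74 mm high in all, about 90 g (varies). Stands upright on the bench. Origin: centre of its underside; z up; it is round, so its yaw does not matter.
- brown_bottle_2: Small brown glass reagent bottle with a white cap and a paper label, 38 mm in diameter, straight-sided up to 54 mm, then a shoulder and a 27 mm cap, 74 mm high in all, about 90 g (varies). Stands upright on the bench. Origin: centre of its underside; z up; it is round, so its yaw does not matter.
- white_bottle_1: Small white plastic reagent bottle with a blue cap and a paper label, 38 mm in diameter, straight-sided up to 54 mm, then a shoulder and a 27 mm cap, 74 mm high in all, about 90 g (varies). Stands upright on the bench. Origin: centre of its underside; z up; it is round, so its yaw does not matter.
- white_bottle_2: Small white plastic reagent bottle with a blue cap and a paper label, 38 mm in diameter, straight-sided up to 54 mm, then a shoulder and a 27 mm cap, 74 mm high in all, about 90 g (varies). Stands upright on the bench. Origin: centre of its underside; z up; it is round, so its yaw does not matter.
- clamp: Red boss-head clamp, a painted metal block 40 x 30 x 34 mm (x, y, z) with a steel thumbscrew sticking out 14 mm at each end along x (68 mm over all), about 150 g (varies). Lies flat on the bench at any yaw; grip it across its 30 mm width (y), near the top. Origin: centre of its underside; z up.
- flask: Small greenish glass conical flask, loose and empty, 50 mm across the foot, 28 mm at the mouth, 80 mm high, 60 g; stands among the bottles and is to be left alone. Origin: centre of its underside; z up.
- beaker: Small clear beaker, loose and empty, 44 mm across the rim, 58 mm high, 50 g; stands among the bottles and is to be left alone. Origin: centre of its underside; z up.
Not all that is in view belongs to the job. Several things look just like the clamp: the one meant starts farthest to the robot's right.

How it is judged:
By the outcome, as a careful person would: the job done as asked, in the order asked, and still so for the second after the job is handed in, with the robot touching nothing.
It also fails if it takes over 120 s, if anything falls off the work surface, if the arm or the gripper's body presses on something with over 40 N, if the wrist force passes 120 N, or if a joint passes its speed limit or range.

## Working session

There is one attempt and no reset: what is moved stays moved. The work goes in short steps, Python scripts to look and compute and a shell command to move; the robot and the scene stay as the last step left them, time stands still between calls to the robot, and variables do not carry over. Pictures are saved under pics/ and viewed, at most 14 in all, crops included, and the job is handed in when it is done.

```bash
mkdir -p pics; cat > h.py <<'E'
import numpy as np,cv2
from station import ctrl
from scipy.spatial.transform import Rotation as Ro
def ground(cam,px,z,c=None):
    c=c or ctrl.calibration(cam);R=np.array(c["R"]);t=np.array(c["t"])
    d=np.array([(px[0]-c["cx"])/c["fx"],(px[1]-c["cy"])/c["fy"]])
    if cam=="wrist":
        r=np.linalg.norm(d);v=np.array([*(d/max(r,1e-9)*np.sin(r)),np.cos(r)])
    else: v=np.array([*d,1])
    v=R.T@v;o=-R.T@t
    return o+v*(z-o[2])/v[2]
def tool():
    o=ctrl.get_obs();return np.array(o["tool_pos"]),Ro.from_rotvec(o["tool_rot"])
E
python3 - <<'E'
from h import *
for n in("top","scene"):
    im=ctrl.get_image(n);cv2.imwrite(f"pics/{n}0.png",im)
    for q in ["blue_tray","yellow_tray","grey_tray","brown_bottle_1","white_bottle_1","clamp","flask","beaker"]:
        for d in ctrl.landmark_of(n,q):
            if d["score"]>.3: print(n,q,round(d["score"],2),np.round(d["position"]),ground(n,d["position"],0).round(3)[:2])
p,R=tool();print(p,R.as_matrix().round(3),ctrl.get_obs()["t"])
E
```

```text
top blue_tray 0.97 [320. 141.] [ 0.676 -0.012]
top yellow_tray 0.9 [446. 207.] [ 0.476 -0.385]
top grey_tray 0.77 [185. 192.] [0.525 0.384]
top brown_bottle_1 0.69 [272. 188.] [0.535 0.128]
top brown_bottle_1 0.67 [183. 192.] [0.526 0.388]
top brown_bottle_1 0.54 [296. 215.] [0.455 0.06 ]
top white_bottle_1 0.63 [257. 217.] [0.451 0.172]
top white_bottle_1 0.57 [334. 217.] [ 0.447 -0.054]
top white_bottle_1 0.41 [274. 186.] [0.541 0.123]
top clamp 0.74 [305. 248.] [0.36  0.032]
top clamp 0.51 [360. 185.] [ 0.542 -0.129]
top clamp 0.31 [371. 220.] [ 0.44  -0.161]
top flask 0.65 [370. 219.] [ 0.442 -0.158]
top beaker 0.48 [319. 190.] [ 0.528 -0.01 ]
scene blue_tray 0.95 [326. 280.] [ 0.687 -0.012]
scene yellow_tray 0.88 [170. 228.] [ 0.478 -0.375]
scene brown_bottle_1 0.84 [369. 221.] [0.542 0.122]
scene white_bottle_1 0.88 [295. 194.] [ 0.421 -0.051]
scene white_bottle_1 0.62 [374. 191.] [0.447 0.158]
scene clamp 0.79 [316. 176.] [0.363 0.013]
scene clamp 0.71 [356. 163.] [0.335 0.133]
scene clamp 0.67 [269. 235.] [ 0.541 -0.131]
scene clamp 0.41 [375. 191.] [0.449 0.161]
scene flask 0.78 [258. 206.] [ 0.445 -0.153]
scene beaker 0.66 [318. 219.] [ 0.514 -0.004]
scene beaker 0.44 [371. 218.] [0.535 0.128]
[ 0.2677829  -0.56471092  0.23132676] [[ 0.904  0.428  0.   ]
 [ 0.428 -0.904 -0.   ]
 [ 0.     0.    -1.   ]] 0.9
```

```bash
python3 - <<'E'
import cv2
a=cv2.imread("pics/top0.png")[120:300,140:500];cv2.imwrite("pics/topc.png",cv2.resize(a,(800,400),interpolation=cv2.INTER_CUBIC))
E
```

```text
(no output)
```

View pics/topc.png

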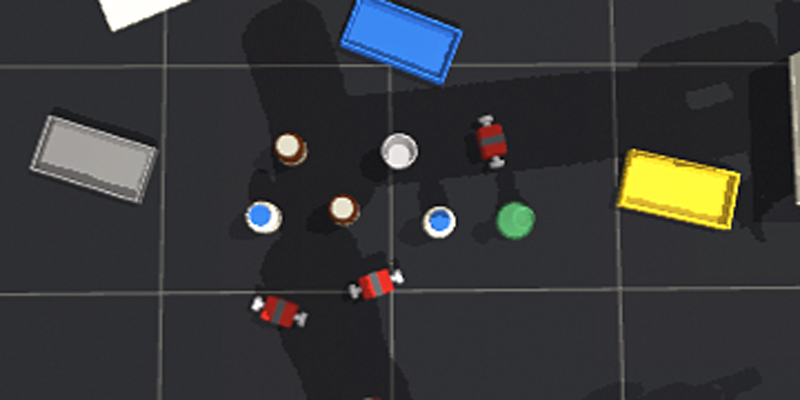

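View pics/scene0.png

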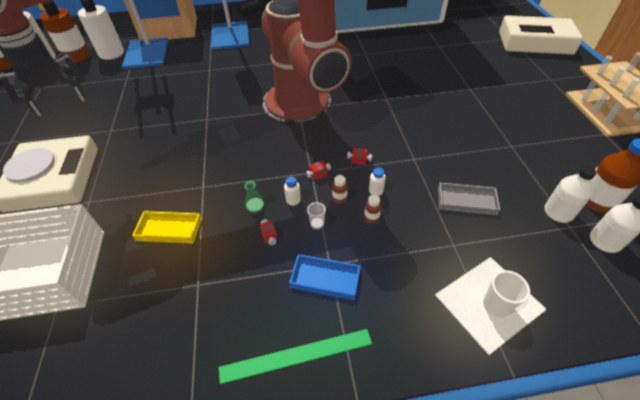

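The top crop shows brown caps at about (288,147) and (342,208), white bottles at (262,216) and (439,221), and the beaker at (399,151). The flask is at (515,220) and the rightmost clamp at (491,141). The scene view agrees. Next I segment by colour to get metric positions.

```bash
cat > seg.py <<'E'
from h import *
im=cv2.imread("pics/top0.png");hsv=cv2.cvtColor(im,cv2.COLOR_BGR2HSV)
def rect(m,box,z):
    k=np.zeros_like(m);x0,y0,x1,y1=box;k[y0:y1,x0:x1]=m[y0:y1,x0:x1]
    n,l,s,_=cv2.connectedComponentsWithStats(k);i=1+np.argmax(s[1:,4])
    p=np.argwhere(l==i)[:,::-1].astype(np.float32)
    w=np.array([ground("top",q,z)[:2] for q in p],np.float32)*1000
    r=cv2.minAreaRect(w);return np.round(r[0],1),np.round(r[1],1),round(r[2],1),np.round(w.mean(0),1)
H,S,V=hsv[...,0],hsv[...,1],hsv[...,2]
u=lambda b:b.astype(np.uint8)
print("blue",rect(u((H>95)&(H<125)&(S>120)&(V>60)),(280,110,360,165),.022))
print("yel",rect(u((H>20)&(H<35)&(S>120)&(V>80)),(400,170,490,240),.022))
print("grey",rect(u((V>75)),(140,160,215,220),.022))
for n,b in dict(br1=(260,176,280,200),br2=(285,205,305,225)).items(): print(n,rect(u((V>140)&(S<80)),b,.074))
for n,b in dict(wh1=(245,205,270,230),wh2=(325,205,350,230)).items(): print(n,rect(u((H>95)&(H<125)&(S>120)&(V>60)),b,.074))
print("clamp",rect(u(((H<8)|(H>172))&(S>120)&(V>50)),(345,165,375,200),.034))
E
python3 seg.py
```

```text
blue (array([682.7, -13.3]), array([147.9,  80.3]), 68.4, array([682.7, -13.3], dtype=float32))
yel (array([ 480.7, -374.1]), array([152.1,  78.6]), 76.8, array([ 480.7, -374.1], dtype=float32))Traceback (most recent call last):
  File "seg.py", line 13, in <module>
    print("grey",rect(u((V>75)),(140,160,215,220),.022))
                 ~~~~^^^^^^^^^^^^^^^^^^^^^^^^^^^^^^^^^^
  File "seg.py", line 7, in rect
    w=np.array([ground("top",q,z)[:2] for q in p],np.float32)*1000
                ~~~~~~^^^^^^^^^^^
  File "h.py", line 5, in ground
    c=c or ctrl.calibration(cam);R=np.array(c["R"]);t=np.array(c["t"])
           ~~~~~~~~~~~~~~~~^^^^^
ValueError: time passes only in moves, steps and waits
```

```bash
python3 - <<'E'
s=open('seg.py').read()
s=s.replace('def rect','C=ctrl.calibration("top")\ndef rect',1).replace('q,z)','q,z,C)')
open('seg.py','w').write(s)
E
python3 -m handwheel '[[[0,0,0],[0,0,0.18]],[[0,0,0],[0,0,0.36]],[[0,0,0],[0,0,0.442]]]' -0.41 40
python3 seg.py
```

```text
t: 1.27
tool_pos: [0.2678, -0.5647, 0.2313]
tool_rot: [-3.142, 0.004, -0.0]
contact_force: [0.4, 0.2, -0.0]
opening: 0.0603
grip_force: 0.0
blue (array([682.7, -13.3]), array([147.9,  80.3]), 68.4, array([682.7, -13.3], dtype=float32))
yel (array([ 480.7, -374.1]), array([152.1,  78.6]), 76.8, array([ 480.7, -374.1], dtype=float32))
grey (array([524.8, 384.8]), array([151.9,  75.4]), 72.3, array([524.7, 384.9], dtype=float32))
br1 (array([534.4, 129.6]), array([27.6, 22.3]), 89.7, array([534.3, 130.2], dtype=float32))
br2 (array([456.5,  62.1]), array([24.7, 22. ]), 89.6, array([456.5,  62.3], dtype=float32))
wh1 (array([447.6, 163.4]), array([23.4, 23.1]), 44.9, array([447.6, 163.2], dtype=float32))
wh2 (array([439.9, -59.3]), array([21.3, 23.4]), 44.5, array([439.5, -58.7], dtype=float32))
clamp (array([ 543.6, -129.2]), array([43., 35.]), 13.1, array([ 543.2, -128.7], dtype=float32))
```

```bash

python3 -m handwheel '[[[2.2,-5.6,0],[0,0,0]],[[4.3,-11.2,0],[0,0,0]],[[6.5,-16.8,0],[0,0,0]],[[8.6,-22.4,0],[0,0,0]],[[10.8,-28,0],[0,0,0]]]' | head -2
python3 -m handwheel '[[[2.2,-5.6,0],[0,0,0]],[[4.3,-11.2,0],[0,0,0]],[[6.5,-16.8,0],[0,0,0]],[[8.6,-22.4,0],[0,0,0]],[[10.8,-28,0],[0,0,0]]]' | head -2
python3 -m handwheel '[[[2.5,-6,0],[0,0,0]],[[5,-12,0],[0,0,0]],[[5,-13,0],[0,0,0]],[[5,-13.5,0],[0,0,0]],[[5,-13.5,0],[0,0,0]]]'
python3 - <<'E'
from h import *
C=ctrl.calibration("wrist");cv2.imwrite("pics/w1.png",ctrl.get_image("wrist"))
for q in("brown_bottle_1","white_bottle_1"):
  for d in ctrl.landmark_of("wrist",q): print(q,round(d["score"],2),np.round(d["position"]),ground("wrist",d["position"],0,C).round(4)[:2])
E
```

```text
t: 1.9
tool_pos: [0.3759, -0.2829, 0.2315]
t: 2.52
tool_pos: [0.4838, -0.0026, 0.2318]
t: 3.15
tool_pos: [0.533, 0.1297, 0.2313]
tool_rot: [3.141, -0.0, -0.0]
contact_force: [-0.4, 0.2, -0.2]
opening: 0.0604
grip_force: 0.0
brown_bottle_1 0.9 [324. 172.] [0.5313 0.1267]
brown_bottle_1 0.82 [376. 229.] [0.4552 0.0579]
brown_bottle_1 0.66 [602. 209.] [ 0.4797 -0.3754]
white_bottle_1 0.69 [455. 238.] [ 0.4398 -0.0581]
white_bottle_1 0.55 [295. 231.] [0.4525 0.1641]
```

View pics/w1.png

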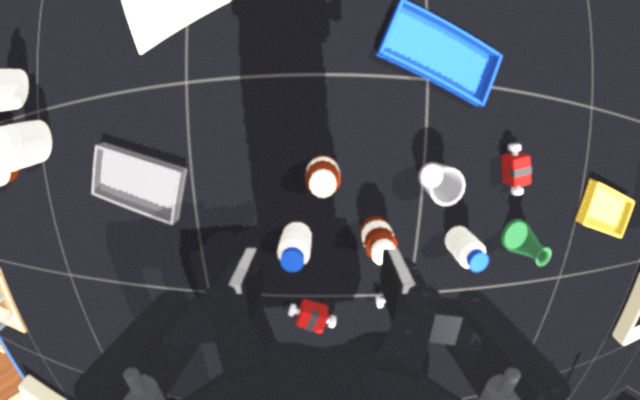

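The wrist view shows everything: brown bottles near (323,175) and (378,238), white near (296,245) and (465,250). It agrees with the top view to within about 4 mm. Descending on brown bottle 1.

```bash

python3 -m handwheel '[[[0,0.1,5.5],[0,0,0]],[[0,0.1,11],[0,0,0]],[[0,0.1,16],[0,0,0]],[[0,0.1,19.5],[0,0,0]],[[0,0.1,20.9],[0,0,0]]]' | head -2
python3 -m handwheel '[[[0,0,0],[0,0,0]],[[0,0,0],[0,0,0]],[[0,0,0],[0,0,0]],[[0,0,0],[0,0,0]]]' 1 40
python3 -m handwheel '[[[0,0,0],[0,0,0]],[[0,0,-2],[0,0,0]],[[0,0,-6],[0,0,0]],[[0,0,-10],[0,0,0]],[[0,0,-12],[0,0,0]]]'
```

```text
t: 3.92
tool_pos: [0.5315, 0.1284, 0.02]
t: 4.42
tool_pos: [0.5339, 0.1296, 0.0234]
tool_rot: [-3.141, -0.001, -0.003]
contact_force: [-0.2, 0.6, -1.6]
opening: 0.0371
grip_force: 40.1
t: 5.05
tool_pos: [0.5347, 0.1297, 0.1462]
tool_rot: [-3.141, -0.001, -0.008]
contact_force: [-0.3, -0.4, -1.7]
opening: 0.037
grip_force: 40.2
```

```bash

python3 -m handwheel '[[[4,2.7,0],[0,0,0]],[[8.5,5.7,0],[0,0,0]],[[13,8.7,0],[0,0,0]],[[15.5,10.5,0],[0,0,0]],[[16.2,10.9,0],[0,0,0]]]' | head -2
python3 -m handwheel '[[[0,0,0],[0,0,0]],[[0,0,3],[0,0,0]],[[0,0,6],[0,0,0]]]' | head -2
python3 - <<'E'
from h import *
C=ctrl.calibration("wrist");cv2.imwrite("pics/w2.png",ctrl.get_image("wrist"))
p,R=tool();print(p)
for d in ctrl.landmark_of("wrist","blue_tray")[:1]: print(round(d["score"],2),np.round(d["position"]),ground("wrist",d["position"],0,C).round(4)[:2])
E
```

```text
t: 5.68
tool_pos: [0.6959, 0.0194, 0.1416]
t: 6.05
tool_pos: [0.6945, 0.022, 0.0823]
[0.69109291 0.022138   0.07642498]
0.71 [368. 222.] [ 0.6844 -0.0142]
```

View pics/w2.png

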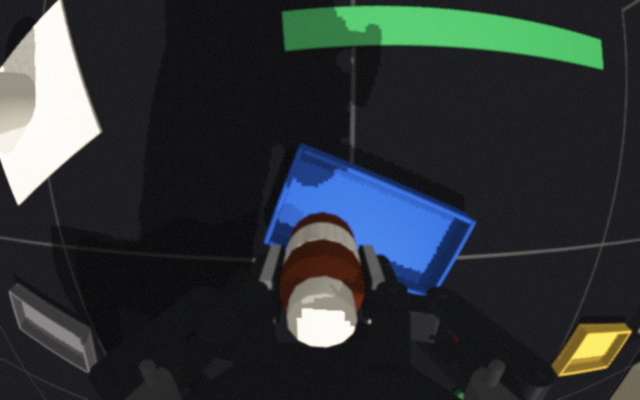

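The tray corners and the bottle line up as computed. The bottle hangs over the left half of the tray, and the tray centre comes out within 2 mm of the estimate. Lowering to 1 mm above the floor and releasing.

```bash

python3 -m handwheel '[[[0,0,2.5],[0,0,0]],[[0,0,4.5],[0,0,0]],[[0,0,5.2],[0,0,0]],[[0,0,5.5],[0,0,0]],[[0,0,5.5],[0,0,0]]]' | head -4
python3 -m handwheel '[[[0,0,0],[0,0,0]],[[0,0,0],[0,0,0]],[[0,0,0],[0,0,0]]]' -0.41
python3 -m handwheel '[[[0,0,-3],[0,0,0]],[[0,0,-8],[0,0,0]],[[0,0,-13],[0,0,0]],[[0,0,-15],[0,0,0]]]' | head -2
```

```text
t: 6.78
tool_pos: [0.6959, 0.0207, 0.0282]
tool_rot: [3.142, 0.001, 0.002]
contact_force: [1.0, 0.3, -0.4]
t: 7.15
tool_pos: [0.6956, 0.0206, 0.0277]
tool_rot: [3.142, 0.001, 0.001]
contact_force: [0.2, -0.2, 0.2]
opening: 0.0603
grip_force: 0.0
t: 7.65
tool_pos: [0.6972, 0.0205, 0.1821]
```

```bash

python3 -m handwheel '[[[-5,-0.8,0],[0,0,0]],[[-11,-1.8,0],[0,0,0]],[[-17,-2.8,0],[0,0,0]],[[-22,-3.7,0],[0,0,0]],[[-24,-4,0],[0,0,0]]]' | head -2
python3 -m handwheel '[[[0,0,0],[0,0,0]],[[0,0,0],[0,0,0]]]' | head -2
python3 - <<'E'
from h import *
C=ctrl.calibration("wrist");cv2.imwrite("pics/w3.png",ctrl.get_image("wrist"))
for q in("brown_bottle_1","white_bottle_1"):
  for d in ctrl.landmark_of("wrist",q)[:4]: print(q,round(d["score"],2),np.round(d["position"]),ground("wrist",d["position"],0,C).round(4)[:2])
E
```

```text
t: 8.28
tool_pos: [0.4522, 0.0609, 0.1754]
t: 8.52
tool_pos: [0.4557, 0.0603, 0.177]
white_bottle_1 0.98 [229. 188.] [0.4487 0.1608]
white_bottle_1 0.65 [431. 197.] [ 0.4386 -0.0625]
white_bottle_1 0.31 [389. 113.] [ 0.5281 -0.0094]
```

View pics/w3.png

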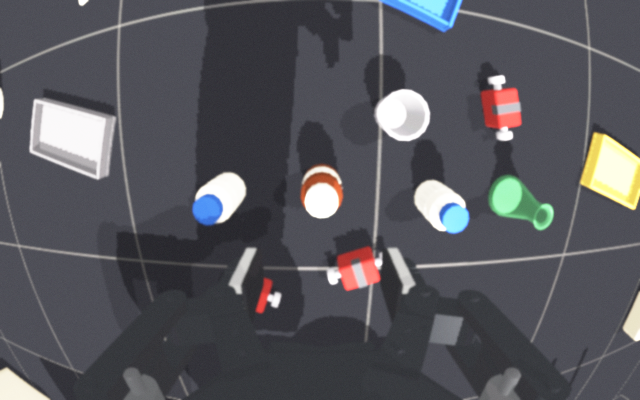

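Brown bottle 2 is centred at (321,195), midway between the fingers, and its neighbours are clear of them. Grasping it.

```bash

python3 -m handwheel '[[[0,0,5],[0,0,0]],[[0,0,10],[0,0,0]],[[0,0,13.5],[0,0,0]],[[0,0,15],[0,0,0]],[[0,0,15.5],[0,0,0]]]' | head -4
python3 -m handwheel '[[[0,0,0],[0,0,0]],[[0,0,0],[0,0,0]],[[0,0,0],[0,0,0]],[[0,0,0],[0,0,0]]]' 1 40
python3 -m handwheel '[[[0,0,0],[0,0,0]],[[0,0,-2],[0,0,0]],[[0,0,-6],[0,0,0]],[[0,0,-10],[0,0,0]],[[0,0,-12],[0,0,0]]]' | head -2
```

```text
t: 9.3
tool_pos: [0.4556, 0.0604, 0.022]
tool_rot: [-3.142, -0.001, 0.001]
contact_force: [-0.2, 0.5, 0.1]
t: 9.8
tool_pos: [0.4568, 0.0604, 0.0239]
tool_rot: [3.141, 0.001, 0.005]
contact_force: [1.0, -0.3, 6.3]
opening: 0.0369
grip_force: 40.5
t: 10.42
tool_pos: [0.456, 0.0604, 0.1447]
```

```bash

python3 -m handwheel '[[[5,2.5,0],[0,0,0]],[[10,5,0],[0,0,0]],[[15.5,7.7,0],[0,0,0]],[[20,9.9,0],[0,0,0]],[[21.4,10.6,0],[0,0,0]]]' | head -2
python3 -m handwheel '[[[0,0,0],[0,0,0]],[[0,0,4.5],[0,0,0]],[[0,0,9],[0,0,0]],[[0,0,11],[0,0,0]],[[0,0,11.5],[0,0,0]]]' | head -4
python3 -m handwheel '[[[0,0,0],[0,0,0]],[[0,0,0],[0,0,0]],[[0,0,0],[0,0,0]]]' -0.27
python3 -m handwheel '[[[0,0,-3],[0,0,0]],[[0,0,-8],[0,0,0]],[[0,0,-13],[0,0,0]],[[0,0,-15],[0,0,0]],[[-4,0,-15],[0,0,0]]]' -0.27| head -2
python3 - <<'E'
from h import *
cv2.imwrite("pics/w4.png",ctrl.get_image("wrist"))
E
```

```text
t: 11.05
tool_pos: [0.6707, -0.0467, 0.1413]
t: 11.68
tool_pos: [0.6681, -0.0444, 0.0276]
tool_rot: [-3.141, -0.002, 0.004]
contact_force: [-9.5, 1.0, 12.3]
t: 12.05
tool_pos: [0.6699, -0.0454, 0.0283]
tool_rot: [3.141, 0.001, 0.002]
contact_force: [-0.4, -0.5, -0.3]
opening: 0.0542
grip_force: 0.0
t: 12.68
tool_pos: [0.6314, -0.0458, 0.1799]
```

View pics/w4.png

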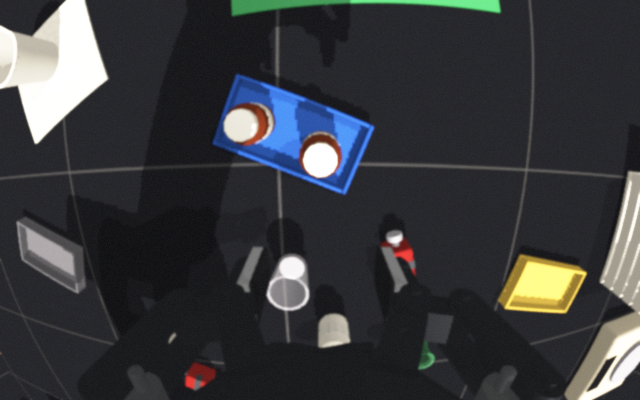

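Both brown bottles stand upright in the blue tray, at (245,125) and (320,155). On to white bottle 2.

```bash

python3 -m handwheel '[[[-5,0.4,0],[0,0,0]],[[-10,0.8,0],[0,0,0]],[[-15,1.2,0],[0,0,0]],[[-18.5,1.4,0],[0,0,0]],[[-19,1.4,0],[0,0,0]]]' -0.41 | head -2
python3 -m handwheel '[[[0,0,0],[0,0,0]],[[0,0,0],[0,0,0]]]' | head -2
python3 - <<'E'
from h import *
C=ctrl.calibration("wrist");cv2.imwrite("pics/w5.png",ctrl.get_image("wrist"))
for q in("white_bottle_1","clamp","flask"):
  for d in ctrl.landmark_of("wrist",q)[:3]: print(q,round(d["score"],2),np.round(d["position"]),ground("wrist",d["position"],0,C).round(4)[:2])
E
```

```text
t: 13.35
tool_pos: [0.4374, -0.0594, 0.1759]
t: 13.6
tool_pos: [0.4401, -0.0596, 0.1773]
white_bottle_1 0.91 [139. 176.] [0.448  0.1574]
white_bottle_1 0.62 [324. 181.] [ 0.4397 -0.0619]
clamp 0.93 [167. 266.] [0.3291 0.139 ]
clamp 0.67 [252. 248.] [0.3599 0.0207]
clamp 0.59 [390.  81.] [ 0.5461 -0.1296]
flask 0.73 [415. 182.] [ 0.4399 -0.1615]
```

View pics/w5.png

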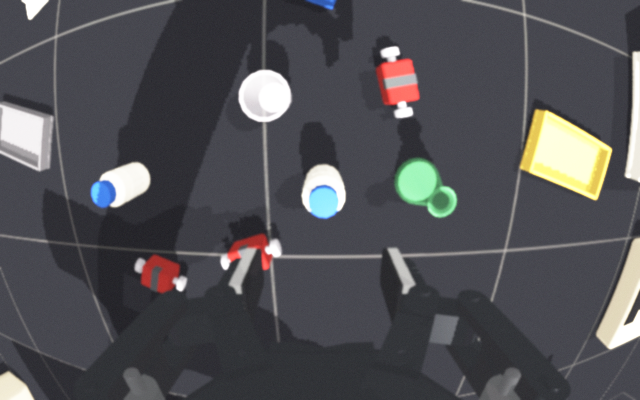

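White bottle 2 is centred at (323,190), the flask at (416,182) is clear, and the rightmost clamp is at (398,82).

```bash

python3 -m handwheel '[[[0,0.1,5],[0,0,0]],[[0,0.1,10],[0,0,0]],[[0,0.1,13.5],[0,0,0]],[[0,0.1,15],[0,0,0]],[[0,0.1,15.5],[0,0,0]]]' | head -4
python3 -m handwheel '[[[0,0,0],[0,0,0]],[[0,0,0],[0,0,0]],[[0,0,0],[0,0,0]],[[0,0,0],[0,0,0]]]' 1 40
python3 -m handwheel '[[[0,0,0],[0,0,0]],[[0,0,-2],[0,0,0]],[[0,0,-6],[0,0,0]],[[0,0,-10],[0,0,0]],[[0,0,-12],[0,0,0]]]' | head -2
python3 -m handwheel '[[[0.4,4,0],[0,0,0]],[[0.8,9,0],[0,0,0]],[[1.3,14,0],[0,0,0]],[[1.8,19,0],[0,0,0]],[[2.3,24,0],[0,0,0]]]' | head -2
python3 -m handwheel '[[[0.5,5,0],[0,0,0]],[[0.9,9,0],[0,0,0]],[[1,10.7,0],[0,0,0]],[[1,10.7,0],[0,0,0]],[[1,10.7,0],[0,0,0]]]'
python3 - <<'E'
from h import *
C=ctrl.calibration("wrist");cv2.imwrite("pics/w6.png",ctrl.get_image("wrist"))
for d in ctrl.landmark_of("wrist","yellow_tray")[:2]: print(round(d["score"],2),np.round(d["position"]),ground("wrist",d["position"],0,C).round(4)[:2])
E
```

```text
t: 14.42
tool_pos: [0.4395, -0.0605, 0.022]
tool_rot: [-3.141, -0.001, 0.001]
contact_force: [0.8, 0.3, 0.5]
t: 14.92
tool_pos: [0.4408, -0.061, 0.0239]
tool_rot: [3.141, 0.001, 0.005]
contact_force: [-0.3, -0.6, 6.3]
opening: 0.0367
grip_force: 40.9
t: 15.55
tool_pos: [0.44, -0.0607, 0.1445]
t: 16.18
tool_pos: [0.4621, -0.3018, 0.1416]
t: 16.8
tool_pos: [0.4725, -0.4061, 0.1418]
tool_rot: [-3.14, -0.003, 0.001]
contact_force: [-0.3, 0.0, -0.2]
opening: 0.0365
grip_force: 40.5
0.76 [292. 181.] [ 0.4805 -0.3781]
```

View pics/w6.png

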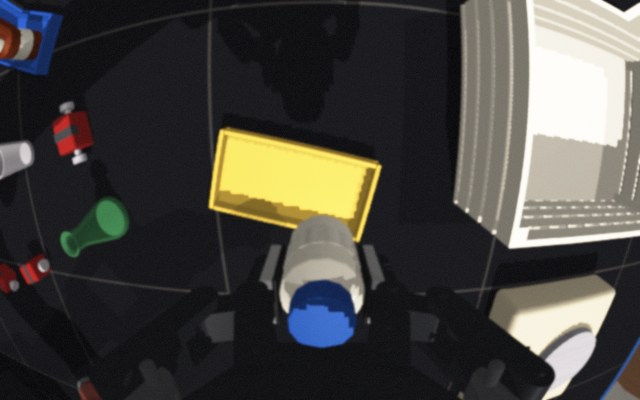

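```bash
python3 - <<'E'
from h import *
C=ctrl.calibration("wrist");w=np.array([ground("wrist",q,.022,C)[:2] for q in [(221,129),(380,163),(358,240),(210,207)]])
print(w.round(4),w.mean(0))
E
```

```text
[[ 0.5333 -0.3188]
 [ 0.5027 -0.4568]
 [ 0.4303 -0.4403]
 [ 0.462  -0.3026]] [ 0.48206001 -0.3796177 ]
```

Yellow rim corners are at (221,129), (380,163), (358,240) and (210,207), which puts the tray centre near (0.4815, -0.377). That needs a 3 mm correction before lowering.

```bash

python3 -m handwheel '[[[0.1,0.3,0],[0,0,0]],[[0.1,0.3,4.5],[0,0,0]],[[0.1,0.3,9],[0,0,0]],[[0.1,0.3,11],[0,0,0]],[[0.1,0.3,11.5],[0,0,0]]]' | head -4
python3 -m handwheel '[[[0,0,0],[0,0,0]],[[0,0,0],[0,0,0]],[[0,0,0],[0,0,0]]]' -0.41
python3 -m handwheel '[[[0,0,-3],[0,0,0]],[[0,0,-8],[0,0,0]],[[0,0,-13],[0,0,0]],[[0,0,-15],[0,0,0]],[[0,0,-15],[0,0,0]]]' | head -2
python3 -m handwheel '[[[-0.2,-6,0],[0,0,0]],[[-0.5,-12,0],[0,0,0]],[[-0.8,-18,0],[0,0,0]],[[-1.1,-24,0],[0,0,0]],[[-1.4,-30,0],[0,0,0]]]' | head -2
python3 -m handwheel '[[[-0.3,-6,0],[0,0,0]],[[-0.6,-12,0],[0,0,0]],[[-0.9,-18,0],[0,0,0]],[[-1.1,-24,0],[0,0,0]],[[-1.1,-27,0],[0,0,0]]]' | head -2
python3 -m handwheel '[[[0,0,0],[0,0,0]],[[0,0,0],[0,0,0]]]' | head -2
python3 - <<'E'
from h import *
C=ctrl.calibration("wrist");cv2.imwrite("pics/w7.png",ctrl.get_image("wrist"))
for q in("white_bottle_1",):
  for d in ctrl.landmark_of("wrist",q)[:3]: print(q,round(d["score"],2),np.round(d["position"]),ground("wrist",d["position"],0,C).round(4)[:2])
E
```

```text
t: 17.52
tool_pos: [0.4735, -0.41, 0.0276]
tool_rot: [-3.14, -0.002, 0.002]
contact_force: [-5.8, 5.9, 13.7]
t: 17.9
tool_pos: [0.4742, -0.4111, 0.0283]
tool_rot: [3.14, 0.001, 0.002]
contact_force: [0.7, 0.3, -0.4]
opening: 0.0602
grip_force: 0.0
t: 18.52
tool_pos: [0.4743, -0.4113, 0.1791]
t: 19.15
tool_pos: [0.4576, -0.1082, 0.1741]
t: 19.77
tool_pos: [0.446, 0.1617, 0.1741]
t: 20.02
tool_pos: [0.4473, 0.1587, 0.1754]
white_bottle_1 0.84 [319. 181.] [0.4467 0.1609]
white_bottle_1 0.75 [124. 118.] [0.5266 0.3875]
white_bottle_1 0.33 [560. 192.] [ 0.4386 -0.1604]
```

View pics/w7.png

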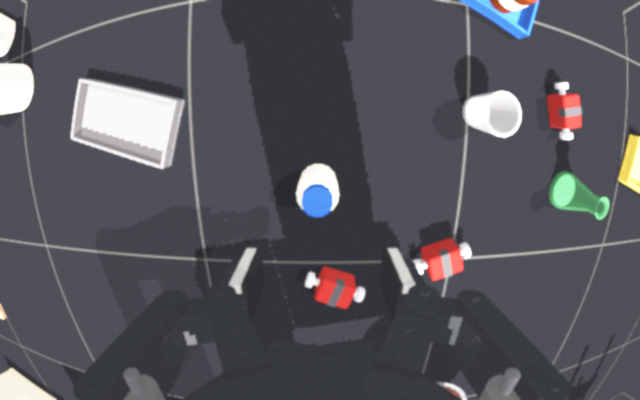

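White bottle 1 is at (318,188), about 3 mm to the left of centre. Grasp it and carry it to the near yellow slot.

```bash

python3 -m handwheel '[[[0,-0.2,5],[0,0,0]],[[0,-0.2,10],[0,0,0]],[[0,-0.2,13.5],[0,0,0]],[[0,-0.2,15],[0,0,0]],[[0,-0.2,15.4],[0,0,0]]]' | head -4
python3 -m handwheel '[[[0,0,0],[0,0,0]],[[0,0,0],[0,0,0]],[[0,0,0],[0,0,0]],[[0,0,0],[0,0,0]]]' 1 40
python3 -m handwheel '[[[0,0,0],[0,0,0]],[[0,0,-2],[0,0,0]],[[0,0,-6],[0,0,0]],[[0,0,-10],[0,0,0]],[[0,0,-12],[0,0,0]]]' | head -2
python3 -m handwheel '[[[0.3,4,0],[0,0,0]],[[0.7,9,0],[0,0,0]],[[1.2,14,0],[0,0,0]],[[1.6,19,0],[0,0,0]],[[2,24,0],[0,0,0]]]' | head -2
python3 -m handwheel '[[[0.4,5,0],[0,0,0]],[[0.8,10,0],[0,0,0]],[[1.2,15,0],[0,0,0]],[[1.6,20,0],[0,0,0]],[[2,24,0],[0,0,0]]]' | head -2
python3 -m handwheel '[[[0.2,2,0],[0,0,0]],[[0.2,2.5,0],[0,0,0]],[[0.2,2.5,0],[0,0,0]]]'
```

```text
t: 20.75
tool_pos: [0.4482, 0.1608, 0.023]
tool_rot: [3.141, -0.001, -0.001]
contact_force: [-0.2, -1.6, -0.1]
t: 21.25
tool_pos: [0.4498, 0.1617, 0.0251]
tool_rot: [-3.141, -0.002, -0.005]
contact_force: [0.3, -0.8, 6.9]
opening: 0.0363
grip_force: 40.8
t: 21.88
tool_pos: [0.449, 0.1617, 0.1458]
t: 22.5
tool_pos: [0.4679, -0.0799, 0.143]
t: 23.12
tool_pos: [0.4881, -0.3202, 0.1428]
t: 23.5
tool_pos: [0.4905, -0.3425, 0.143]
tool_rot: [-3.141, -0.002, 0.001]
contact_force: [0.1, 0.6, -1.1]
opening: 0.0369
grip_force: 40.5
```

```bash

python3 -m handwheel '[[[0,-0.2,0],[0,0,0]],[[0,-0.2,4.5],[0,0,0]],[[0,-0.2,9],[0,0,0]],[[0,-0.2,11],[0,0,0]],[[0,-0.2,11.5],[0,0,0]]]' | head -4
python3 -m handwheel '[[[0,0,0],[0,0,0]],[[0,0,0],[0,0,0]],[[0,0,0],[0,0,0]]]' -0.2
python3 -m handwheel '[[[0,0,-3],[0,0,0]],[[0,0,-8],[0,0,0]],[[0,0,-13],[0,0,0]],[[0,0,-15],[0,0,0]],[[0,0,-15],[0,0,0]]]' | head -2
python3 -m handwheel '[[[1,-4,0],[0,0,0]],[[2.2,-10,0],[0,0,0]],[[3.5,-15,0],[0,0,0]],[[5,-20,0],[0,0,0]],[[5.4,-21.2,0],[0,0,0]]]' -0.3 | head -2
python3 -m handwheel '[[[0,0,0],[0,0,0]],[[0,0,0],[0,0,0]]]' | head -2
python3 - <<'E'
from h import *
C=ctrl.calibration("wrist");im=ctrl.get_image("wrist");cv2.imwrite("pics/w8.png",im)
for d in ctrl.landmark_of("wrist","clamp")[:3]: print(round(d["score"],2),np.round(d["position"]),ground("wrist",d["position"],0,C).round(4)[:2])
E
```

```text
t: 24.12
tool_pos: [0.4905, -0.3404, 0.0289]
tool_rot: [-3.139, -0.003, 0.003]
contact_force: [-6.0, 7.3, 17.7]
t: 24.5
tool_pos: [0.4911, -0.3419, 0.0292]
tool_rot: [3.141, 0.001, 0.002]
contact_force: [-0.3, 0.8, 0.3]
opening: 0.0513
grip_force: 0.0
t: 25.12
tool_pos: [0.4913, -0.3422, 0.18]
t: 25.75
tool_pos: [0.5434, -0.1265, 0.1751]
t: 26.0
tool_pos: [0.5438, -0.1305, 0.1773]
0.78 [322. 179.] [ 0.5454 -0.1317]
0.74 [144. 322.] [0.3293 0.138 ]
0.2 [511. 235.] [ 0.475 -0.376]
```

View pics/w8.png

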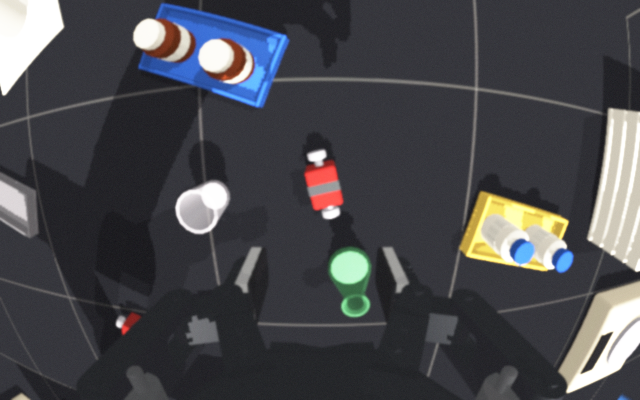

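Both white bottles stand in the yellow tray. The clamp is at (323,185), with its screws at (317,157) and (331,212). Next is its yaw.

```bash
python3 - <<'E'
from h import *
C=ctrl.calibration("wrist")
a,b=[ground("wrist",q,.017,C)[:2] for q in [(317,157),(331,212)]]
im=cv2.imread("pics/w8.png");h=cv2.cvtColor(im,cv2.COLOR_BGR2HSV)
print(a,b,(a+b)/2,np.degrees(np.arctan2(*(a-b)[::-1])))
m=(((h[...,0]<8)|(h[...,0]>172))&(h[...,1]>120)).astype(np.uint8);k=np.zeros_like(m);k[140:230,290:360]=m[140:230,290:360]
p=np.argwhere(k)[:,::-1];w=np.array([ground("wrist",q,.034,C)[:2] for q in p],np.float32)*1000
print(cv2.minAreaRect(w))
E
```

```text
[ 0.57209958 -0.12656149] [ 0.51482996 -0.14079718] [ 0.54346477 -0.13367934] 13.959275949845598
((547.6566162109375, -132.47378540039062), (46.48860549926758, 31.38932991027832), 13.277393341064453)
```

```bash

python3 -m handwheel '[[[0.1,0.1,0],[0,0,-0.12]],[[0.1,0.1,0],[0,0,-0.234]],[[0.1,0.1,5],[0,0,-0.234]],[[0.1,0.1,10],[0,0,-0.234]],[[0.1,0.1,13],[0,0,-0.234]]]' | head -4
python3 -m handwheel '[[[0,0,2.5],[0,0,0]],[[0,0,3.3],[0,0,0]],[[0,0,3.3],[0,0,0]]]' | head -4
python3 -m handwheel '[[[0,0,0],[0,0,0]],[[0,0,0],[0,0,0]],[[0,0,0],[0,0,0]],[[0,0,0],[0,0,0]]]' 1 60
python3 -m handwheel '[[[0,0,0],[0,0,0]],[[0,0,-2],[0,0,0]],[[0,0,-6],[0,0,0]],[[0,0,-10],[0,0,0]],[[0,0,-13],[0,0,0]]]'
```

```text
t: 26.72
tool_pos: [0.5436, -0.131, 0.0454]
tool_rot: [-3.119, -0.365, 0.005]
contact_force: [0.5, -0.3, 0.2]
t: 27.1
tool_pos: [0.5453, -0.1311, 0.0153]
tool_rot: [-3.12, -0.366, 0.001]
contact_force: [0.2, 0.5, 0.1]
t: 27.6
tool_pos: [0.5469, -0.1311, 0.0172]
tool_rot: [3.118, 0.368, 0.004]
contact_force: [-1.3, -0.5, 6.9]
opening: 0.0285
grip_force: 62.2
t: 28.22
tool_pos: [0.5458, -0.1305, 0.1482]
tool_rot: [3.119, 0.368, 0.003]
contact_force: [0.7, -0.0, -0.8]
opening: 0.0289
grip_force: 61.3
```

```bash

python3 -m handwheel '[[[0.6,-3,0],[0,0,-0.1]],[[1.7,-8.5,0],[0,0,-0.2]],[[2.8,-14,0],[0,0,-0.3]],[[3.9,-19.8,0],[0,0,-0.41]],[[5,-25.3,0],[0,0,-0.515]]]' | head -3
python3 -m handwheel '[[[3.5,-4.1,0],[0,0,-0.1]],[[7.1,-8.3,0],[0,0,-0.2]],[[11,-12.8,0],[0,0,-0.3]],[[14.5,-17,0],[0,0,-0.41]],[[16.8,-19.6,0],[0,0,-0.513]]]' | head -3
python3 -m handwheel '[[[0,0,0],[0,0,0]],[[0,0,0],[0,0,0]]]' 
python3 - <<'E'
from h import *
C=ctrl.calibration("wrist");cv2.imwrite("pics/w9.png",ctrl.get_image("wrist"))
for d in ctrl.landmark_of("wrist","grey_tray")[:2]: print(round(d["score"],2),np.round(d["position"]),ground("wrist",d["position"],0,C).round(4)[:2])
E
```

```text
t: 28.85
tool_pos: [0.5346, 0.1291, 0.1462]
tool_rot: [2.921, 1.156, 0.001]
t: 29.48
tool_pos: [0.5236, 0.3876, 0.146]
tool_rot: [-2.531, -1.861, -0.0]
t: 29.72
tool_pos: [0.5243, 0.3846, 0.1455]
tool_rot: [2.536, 1.854, -0.001]
contact_force: [-0.5, -0.5, -1.2]
opening: 0.0283
grip_force: 61.3
```

View pics/w9.png

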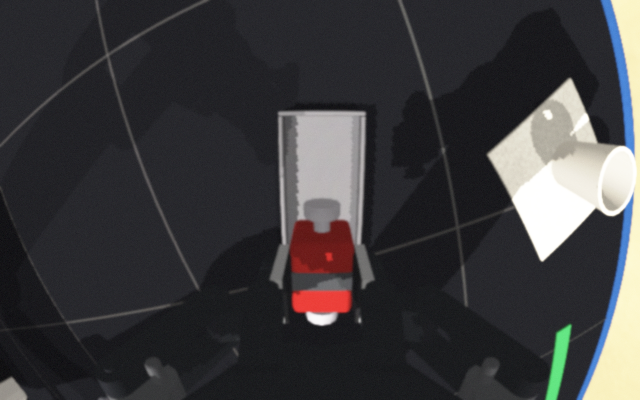

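The clamp is aligned with the grey tray: rim corners at (278,112) and (366,112), clamp centred on column 322. Lowering and releasing with a small opening.

```bash

python3 -m handwheel '[[[0,0,4],[0,0,0]],[[0,0,8],[0,0,0]],[[0,0,10.5],[0,0,0]],[[0,0,12],[0,0,0]],[[0,0,12.4],[0,0,0]]]' | head -4
python3 -m handwheel '[[[0,0,0],[0,0,0]],[[0,0,0],[0,0,0]],[[0,0,0],[0,0,0]]]' 0.12
python3 -m handwheel '[[[0,0,-2],[0,0,0]],[[0,0,-6],[0,0,0]],[[0,0,-11],[0,0,0]],[[0,0,-16],[0,0,0]],[[-5,0,-18],[0,0,0]]]' 
python3 - <<'E'
from h import *
w=ctrl.get_image("wrist");s=ctrl.get_image("scene")
cv2.imwrite("pics/end.png",np.vstack([cv2.resize(w,(480,300)),cv2.resize(s[130:330,120:520],(600,300))[:, :480]]))
E
```

```text
t: 30.45
tool_pos: [0.5246, 0.3843, 0.0212]
tool_rot: [2.537, 1.853, -0.002]
contact_force: [-3.7, -4.0, 7.8]
t: 30.82
tool_pos: [0.5252, 0.3856, 0.0225]
tool_rot: [2.536, 1.854, 0.003]
contact_force: [0.0, -0.0, -0.3]
opening: 0.0377
grip_force: 0.0
t: 31.45
tool_pos: [0.5117, 0.3396, 0.2084]
tool_rot: [2.532, 1.857, 0.016]
contact_force: [1.1, -0.6, 0.9]
opening: 0.0376
grip_force: 0.0
```

View pics/end.png

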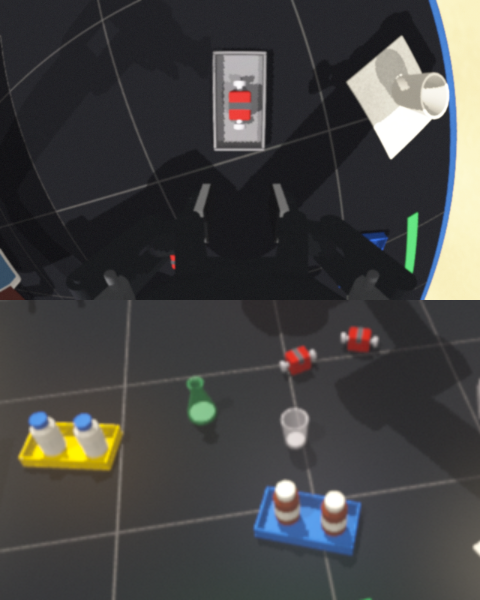

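The final picture shows the clamp flat in the grey tray at (239,105), both white bottles in the yellow tray and both brown bottles in the blue tray. The flask and beaker are still standing where they were.

```bash
python3 -m handwheel '[[[0,0,0],[0,0,0]],[[0,0,0],[0,0,0]]]' | head -1; python3 -c "from station import ctrl;print(ctrl.finish_job())"
```

```text
t: 31.8
the job is handed in; nothing more can be done
None
```

I handed the job in at about 32 s: both brown bottles stand in the blue tray, both white bottles in the yellow, the rightmost clamp lies flat in the grey, and the flask and beaker were not moved.

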